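Line the reagent bottles up by height in the spill tray

TASK

Four reagent bottles stand in front of the white spill tray: line them up in the tray in order of height, one centred on each round mark: the tallest at the end with the red block, falling step by step to the shortest at the end with the grey block. Keep the bottles upright all the way, and leave the beaker and the film roll where they stand.

Things in the scene. Friction and masses are not known exactly. Their poses are not given: they have to be found in the camera images.
- bottle_dye_mid (a point): small brown bottle with a black cap: round, 42 mm in diameter over the body, 90 mm tall in all, the screw cap 23 mm in diameter and 14 mm tall; the sides are straight up to about 52 mm, then slope in to the neck; stands upright on the bench between the robot and the tray (other bottles at the back right of the bench are not part of the job). The point is on its axis, half-way up (45 mm above its underside); z is up along the axis
- bottle_standard_mid (a point): brown bottle with a white cap: round, 50 mm in diameter over the body, 104 mm tall in all, the screw cap 28 mm in diameter and 15 mm tall; the sides are straight up to about 60 mm, then slope in to the neck; stands upright on the bench between the robot and the tray (other bottles at the back right of the bench are not part of the job). The point is on its axis, half-way up (52 mm above its underside); z is up along the axis
- bottle_acid_mid (a point): white bottle with a yellow cap: round, 55 mm in diameter over the body, 124 mm tall in all, the screw cap 30 mm in diameter and 18 mm tall; the sides are straight up to about 71 mm, then slope in to the neck; stands upright on the bench between the robot and the tray (other bottles at the back right of the bench are not part of the job). The point is on its axis, half-way up (62 mm above its underside); z is up along the axis
- bottle_buffer_mid (a point): white bottle with a blue cap, the tallest: round, 62 mm in diameter over the body, 134 mm tall in all, the screw cap 34 mm in diameter and 20 mm tall; the sides are straight up to about 77 mm, then slope in to the neck; stands upright on the bench between the robot and the tray (other bottles at the back right of the bench are not part of the job). The point is on its axis, half-way up (67 mm above its underside); z is up along the axis
- tray: long white spill tray fixed to the bench, 100 mm (its x) by 360 mm (its y), with a 5 mm wide rim 14 mm high. The floor inside is 6 mm above the bench and carries four round marks in a row, blue rings of 72 mm diameter with a small cross at the centre, at y = -126, -42, +42 and +126 mm along the tray and x = 0. Origin: centre of the underside, on the bench; z up
- red_block: red marker block, 80 x 20 x 35 mm, fixed to the bench just beyond one end of the tray, 200 mm from the tray's centre; it shows which end is for the tallest bottle. Origin: centre of its underside
- grey_block: grey marker block of the same size, fixed just beyond the opposite end of the tray (the end for the shortest bottle). Origin: centre of its underside
- beaker_mid (a point): small open glass beaker, 45 mm in diameter, 55 mm tall, loose, a bystander. The point is its centre, half-way up
- film_roll_mid (a point): standing roll of white film, 54 mm in diameter, 51 mm tall, loose, a bystander. The point is its centre, half-way up
Not all that is in view belongs to the job. Leave any purple look-alike of the red_block alone. Leave any purple look-alike of the part that bears bottle_buffer_mid alone.

How it is judged:
At the end, for the whole second after the job is handed in: All four bottles stand upright (within 0.08 rad), at rest on the tray floor, each within 12 mm of its mark along both tray axes, in order of height from the tallest by the red block to the shortest by the grey block; beaker and film roll within 20 mm of where they stood (((y of red_block in the frame of tray above 0.1 m and (x of bottle_dye_mid in the frame of tray between -0.012 and 0.012 m and y of bottle_dye_mid in the frame of tray between -0.138 and -0.114 m and z of bottle_dye_mid in the frame of tray between 0.047 and 0.055 m) and (x of bottle_standard_mid in the frame of tray between -0.012 and 0.012 m and y of bottle_standard_mid in the frame of tray between -0.054 and -0.03 m and z of bottle_standard_mid in the frame of tray between 0.054 and 0.062 m) and (x of bottle_acid_mid in the frame of tray between -0.012 and 0.012 m and y of bottle_acid_mid in the frame of tray between 0.03 and 0.054 m and z of bottle_acid_mid in the frame of tray between 0.064 and 0.072 m) and (x of bottle_buffer_mid in the frame of tray between -0.012 and 0.012 m and y of bottle_buffer_mid in the frame of tray between 0.114 and 0.138 m and z of bottle_buffer_mid in the frame of tray between 0.069 and 0.077 m)) or (y of red_block in the frame of tray below -0.1 m and (x of bottle_dye_mid in the frame of tray between -0.012 and 0.012 m and y of bottle_dye_mid in the frame of tray between 0.114 and 0.138 m and z of bottle_dye_mid in the frame of tray between 0.047 and 0.055 m) and (x of bottle_standard_mid in the frame of tray between -0.012 and 0.012 m and y of bottle_standard_mid in the frame of tray between 0.03 and 0.054 m and z of bottle_standard_mid in the frame of tray between 0.054 and 0.062 m) and (x of bottle_acid_mid in the frame of tray between -0.012 and 0.012 m and y of bottle_acid_mid in the frame of tray between -0.054 and -0.03 m and z of bottle_acid_mid in the frame of tray between 0.064 and 0.072 m) and (x of bottle_buffer_mid in the frame of tray between -0.012 and 0.012 m and y of bottle_buffer_mid in the frame of tray between -0.138 and -0.114 m and z of bottle_buffer_mid in the frame of tray between 0.069 and 0.077 m))) and angle between each of bottle_dye_mid, bottle_standard_mid, bottle_acid_mid, bottle_buffer_mid's own z axis and vertical below 0.08 rad and linear speed of each of bottle_dye, bottle_standard, bottle_acid, bottle_buffer below 0.02 m/s and distance of each of beaker_mid, film_roll_mid from where it was at the start of the episode below 0.02 m); the robot touches nothing.
It fails at once if a bottle was tipped by more than 0.5 rad (angle between any of bottle_dye_mid, bottle_standard_mid, bottle_acid_mid, bottle_buffer_mid's own z axis and vertical above 0.5 rad).
It fails at once if the beaker or the film roll was moved by more than 20 mm (distance of any of beaker_mid, film_roll_mid from where it was at the start of the episode above 0.02 m).
It also fails if it takes over 96 s, if anything falls off the work surface, if the arm or the gripper's body presses on something with over 40 N, if the wrist force passes 120 N, or if a joint passes its speed limit or range.

ROBOT

A 6-joint arm with a two-finger parallel gripper is mounted at the origin on a cart in front of the work surface, level with it; the furniture and walls round the work are solid. World frame = base frame: x ahead of the robot, y to its left, z up, the work surface at z = 0. Lengths are in m, angles in rad, forces in N, time in s.
With the tool pointing down it reaches from about 0.375 to 0.975 m from the base axis. Payload 3.8 kg.
Tool frame: the origin (TCP) lies between the finger pads; the fingertips stand 17 mm ahead of it and the grasp point (between the pads) lies 2 mm behind it; z points along the fingers, y is the line along which they close (so a half turn about z gives the same grasp; the last joint's range is limited). The gripper opens to 85 mm and grips with 20 to 120 N. Pads are 22 mm wide; open, the fingers measure 114 mm over their backs; the gripper's body (76 mm by 85 mm) begins 54 mm behind the grasp point. The pads swing forward as they close: fully open they stand 13 mm farther back than shut.
Start: joints at [1.185, 0.264, 1.604, -0, 1.274, -0.037], TCP at [0.231, 0.634, 0.248] pointing down, gripper open.
Joint ranges: [-2.63, 2.63], [-0.94, 2.18], [0.31, 2.57], [-1.31, 4.45], [0, 2.66], [-2.55, 2.55]. Speed limits (rad/s): [2.57, 2.57, 3.14, 3.14, 3.14, 3.14].

INTERFACE

Orientations are given as a rotation vector (axis times angle).
In Python, from workcell import bot gives the robot as it stands.
- The arm moves only by the tool play_rows, never from a script. Its argument "steps" is one flat list of numbers, 4 for each row, row after row: the shift along the tool's x, y, z in m, then the turn about the tool's z in rad. A call has 1 to 10 rows; each row is the pose to reach, as a shift and turn from the pose commanded when the call began, along the tool's axes at that moment; what a row does not reach only later rows make up. A row lasts 1/8 s, in which the tool goes at most 62.5 mm and 10.7 degrees, less where a joint would pass 70% of its speed; a pose out of reach is approached as far as the arm can. A call with a gripper value outside its range is refused whole. "jaw" is the closure in counts, from 0 (fully open) to 255 (shut), set as the call begins (left out, the last holds). The fingers move at their own pace and stop on an object; "grip_force" is the grip in N (left out, the last holds). Time passes only in rows, so rows that repeat a pose let the fingers close. It gives the time, the measured TCP pose, the force, the opening and the grip force at its end, in the units of the state.
- bot.read_state(): the state, without advancing time (a new reading comes with each control period).
- bot.read_camera(name): name is "scene" or "top" or "wrist"; returns a dict with "pixels" (400x640x3 uint8, blue, green, red), "mtx" (3x3 intrinsics, pixels), "R" (3x3) and "t" (3): a world point X has camera coordinates R X + t. Camera axes: x right, y down, z forward; pixel columns grow to the right and rows downward; lengths in m; the calibration is good to about 2 mm. The wrist camera is an equidistant fisheye: a pixel r from the principal point sees the ray r / f radians off the axis. A picture is of the moment at which its call begins. There is no depth.
- bot.finish_job(): hands the job in; it is judged then, once.
The state is a dict: "time": time; "q": joint angles; "joint_vel": joint speeds; "joint_torque": joint torques, N m; "tool_pos": TCP position; "tcp_rot": TCP orientation; "wrist_force": force on the tool from outside, world axes, zero at the start; "torque": the same for the moment, N m; "width": opening from 0.0 (shut) to 1.0 (fully open); "grip_force": force on a finger pad.
Only numpy, scipy, OpenCV 4.12 (cv2) and the standard library are available. Lean on these libraries where they do the work, as an engineer would, in place of code of your own. Each camera call takes 0.05 s, during which the arm holds its last target. There are 200 camera calls.

## Working session

There is one attempt and no reset: what is moved stays moved. The work goes in short steps, Python scripts to look and compute and a tool call to move; the robot and the scene stay as the last step left them, time stands still between calls to the robot, and variables do not carry over. Pictures are saved under pics/ and viewed, at most 14 in all, crops included, and the job is handed in when it is done.

Besides the shell and the picture viewer there is one more tool, called after "Call:" as name(argument=value, ...) on one line, values as JSON. play_rows: Moves the arm, as the interface text tells. Its arguments: {"type":"object","properties":{"steps":{"type":"array"},"jaw":{"type":"number"},"grip_force":{"type":"number"}},"required":["steps"]}

```bash
mkdir -p pics; ls; python3 - <<'E'
from workcell import bot
import cv2
s=bot.read_state(); print(s)
for n in ("scene","top"):
    c=bot.read_camera(n); cv2.imwrite(f"pics/{n}0.png",c["pixels"]); print(n,c["mtx"].tolist(),c["R"].tolist(),c["t"].tolist())
E
```

```text
pics
{'time': 0.0, 'q': array([ 1.18506046e+00,  2.64787699e-01,  1.60537831e+00,  1.10090650e-05,
        1.27365813e+00, -3.68865722e-02]), 'joint_vel': array([-0.00161343, -0.00134363,  0.00091848,  0.00181756,  0.00171623,
       -0.0012182 ]), 'joint_torque': array([-2.39485315e-03, -5.15111160e+01, -3.67315614e+01, -2.06073100e-04,
        1.29854566e-02, -1.77194408e-05]), 'tool_pos': array([0.23045967, 0.63371448, 0.24693635]), 'tcp_rot': array([-0.54511851, -3.09345007,  0.00342326]), 'wrist_force': array([0.69593709, 0.59517344, 0.26112877]), 'torque': array([0.00710574, 0.00679616, 0.02969612]), 'grip_force': 0.0, 'width': 1.0001480264828868}
scene [[468.366726691995, 0.0, 319.5327196610609], [0.0, 468.366726691995, 204.59506934018847], [0.0, 0.0, 1.0]] [[0.6897909840551926, -0.7240026613499186, 0.0029231275039345015], [-0.48325557808453873, -0.46341894774706904, -0.7427697658892541], [0.53912191994608, 0.5109432700674651, -0.669540536641672]] [-0.35765533668200883, 0.3391593059021337, 1.1347495353214851]
top [[386.1883752498077, 0.0, 311.15724027611026], [0.0, 386.1883752498077, 202.962295003873], [0.0, 0.0, 1.0]] [[0.06710599921433273, -0.9977365237208996, 0.00431440642276772], [-0.9690289005316385, -0.06620393377563416, -0.23790760619844764], [0.23765473865229397, 0.011784243122335602, -0.9712782077294557]] [-0.01656036635719398, 0.5447381307465224, 0.9148963515658434]
```

View pics/scene0.png

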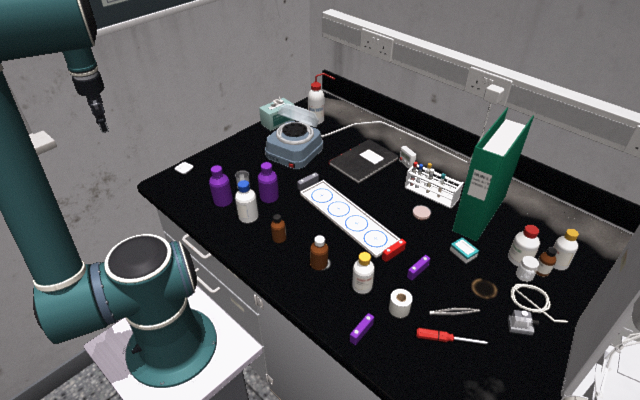

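View pics/top0.png

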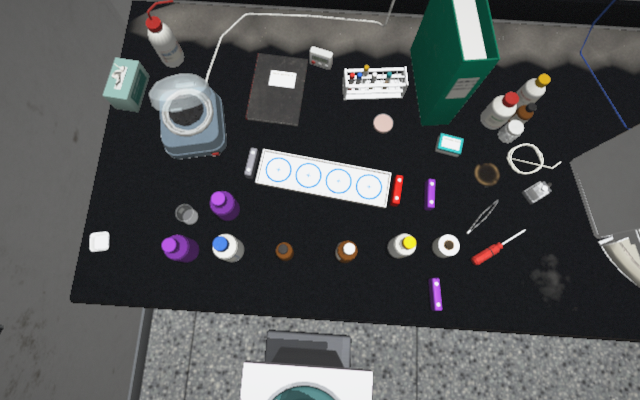

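The scene picture shows four job bottles in a row, with marks 1–4 in the tray.

| Thing | Top-view pixel | Note |
|---|---|---|
| buffer (blue cap) | (225,247) | job bottle |
| dye (black cap) | (284,250) | job bottle |
| standard (white cap) | (347,250) | job bottle |
| acid (yellow cap) | (402,245) | job bottle |
| red block | (398,189) | end for the tallest |
| grey block | (251,162) | end for the shortest |
| purple bottles | (180,248), (223,205) | could be taken for buffer, leave |
| purple blocks | (431,194), (436,294) | could be taken for the red block, leave |
| white, yellow and brown bottles at the back right | (535,90), (500,110), (525,112) | could be taken for acid or standard, leave |
| film roll | (446,246) | bystander |
| beaker | (186,214) | bystander |

I choose the four in the front row.

```bash
cat > h.py <<'E'
from workcell import bot
import numpy as np, cv2
from scipy.spatial.transform import Rotation as Rn
def ray(c,u,v):
    d=c["R"].T@np.linalg.solve(c["mtx"],[u,v,1.]); return -c["R"].T@c["t"],d
def plane(c,u,v,z):
    o,d=ray(c,u,v); return o+d*(z-o[2])/d[2]
def tri(c1,p1,c2,p2):
    (a,d),(b,e)=ray(c1,*p1),ray(c2,*p2); s=np.linalg.lstsq(np.c_[d,-e],b-a,rcond=None)[0]
    return (a+d*s[0]+b+e*s[1])/2, np.linalg.norm(a+d*s[0]-b-e*s[1])
def proj(c,X):
    p=c["mtx"]@(c["R"]@np.asarray(X)+c["t"]); return p[:2]/p[2]
def blob(img,f,box,show=None):
    """largest blob of mask f(hsv) inside box (u0,v0,u1,v1): centroid, area, bbox"""
    u0,v0,u1,v1=box; h=cv2.cvtColor(img[v0:v1,u0:u1],cv2.COLOR_BGR2HSV).astype(int)
    m=f(h[...,0],h[...,1],h[...,2]).astype(np.uint8)
    n,_,st,ce=cv2.connectedComponentsWithStats(m); i=1+np.argmax(st[1:,4])
    return ce[i]+[u0,v0],st[i,4],(st[i,:4]+[u0,v0,0,0]).tolist()
blue=lambda h,s,v:(h>100)&(h<125)&(s>120)&(v>60)
yellow=lambda h,s,v:(h>20)&(h<35)&(s>130)&(v>80)
white=lambda h,s,v:(s<60)&(v>130)
red=lambda h,s,v:((h<8)|(h>172))&(s>150)&(v>80)
brown=lambda h,s,v:(h<20)&(s>80)&(v>25)
E
python3 - <<'E'
from h import *
T=bot.read_camera("top"); S=bot.read_camera("scene")
t,s=T["pixels"],S["pixels"]
jobs={"buffer":(blue,(205,230,250,262),(232,175,262,215),.124),"standard":(white,(332,235,365,265),(308,230,332,250),.0965),
"acid":(yellow,(388,230,420,260),(350,248,378,272),.115)}
for k,(f,bt,bs,z) in jobs.items():
    a,b=blob(t,f,bt),blob(s,f,bs); X,e=tri(T,a[0],S,b[0]); print(k,a,b,X.round(4),round(e,4),"plane",plane(T,*a[0],z).round(4),plane(S,*b[0],z).round(4))
for k,f,bt,bs in (("dyebody",brown,(270,235,300,268),(265,210,292,248)),("stdbody",brown,(332,232,365,270),(302,230,334,275))): print(k,blob(t,f,bt),blob(s,f,bs))
# rings
h=cv2.cvtColor(t,cv2.COLOR_BGR2HSV).astype(int); m=blue(h[...,0],h[...,1],h[...,2]).astype(np.uint8); m=((h[...,0]>90)&(h[...,0]<130)&(h[...,1]>50)).astype(np.uint8)
m[:145]=0;m[210:]=0;m[:,:255]=0;m[:,395:]=0
cs,_=cv2.findContours(m,cv2.RETR_EXTERNAL,cv2.CHAIN_APPROX_NONE)
P=[]
for c in cs:
    if len(c)>40:
        e=cv2.fitEllipse(c); P.append(plane(T,*e[0],.006)); print("ring",e,P[-1].round(4), proj(S,P[-1]).round(1))
print("red",plane(T,*blob(t,red,(385,170,410,212))[0],.02))
g=cv2.resize(t[190:275,170:470],None,fx=2.6,fy=2.6,interpolation=cv2.INTER_CUBIC)
g2=cv2.resize(s[160:320,200:420],None,fx=2,fy=2,interpolation=cv2.INTER_CUBIC)
o=np.zeros((221+320,780,3),np.uint8); o[:221]=g[:221]; o[221:,:440]=g2; cv2.imwrite("pics/crop1.png",o)
E
```

```text
buffer (array([219.70108696, 243.27173913]), np.int32(184), [212, 236, 16, 15]) (array([243.09734513, 185.7699115 ]), np.int32(113), [237, 180, 12, 12]) [0.4218 0.2258 0.1169] 0.003 plane [0.4197 0.225  0.124 ] [0.418  0.2177 0.124 ]
standard (array([348.68032787, 248.2704918 ]), np.int32(122), [343, 242, 12, 13]) (array([319.3       , 240.21111111]), np.int32(90), [315, 235, 10, 12]) [ 0.4334 -0.0781  0.0933] 0.0026 plane [ 0.432  -0.077   0.0965] [ 0.4324 -0.0808  0.0965]
acid (array([409.08219178, 241.93835616]), np.int32(146), [402, 236, 15, 13]) (array([364.54022989, 256.04597701]), np.int32(87), [359, 252, 12, 9]) [ 0.4546 -0.2163  0.1193] 0.0029 plane [ 0.4541 -0.2165  0.115 ] [ 0.4592 -0.2147  0.115 ]
dyebody (array([284.63761468, 251.80733945]), np.int32(218), [275, 242, 19, 19]) (array([278.33557047, 231.27181208]), np.int32(298), [271, 220, 15, 24])
stdbody (array([345.97142857, 252.1877551 ]), np.int32(245), [337, 240, 21, 23]) (array([318.43255814, 256.38372093]), np.int32(430), [310, 242, 19, 29])
ring ((368.5260925292969, 186.3955078125), (24.083852767944336, 25.53292465209961), 112.16220092773438) [ 0.6164 -0.132   0.006 ] [374.3 237.5]
ring ((338.2623291015625, 180.69534301757812), (24.07938575744629, 25.42277717590332), 105.61628723144531) [ 0.6269 -0.0488  0.006 ] [355.3 222.2]
ring ((308.036376953125, 174.958740234375), (24.095670700073242, 25.140911102294922), 94.87189483642578) [0.6377 0.0349 0.006 ] [337.4 207.8]
ring ((278.18975830078125, 169.4295196533203), (23.696287155151367, 25.22234344482422), 88.42646789550781) [0.648  0.1181 0.006 ] [320.7 194.5]
red [ 0.60703572 -0.20613125  0.02      ]
```

View pics/crop1.png

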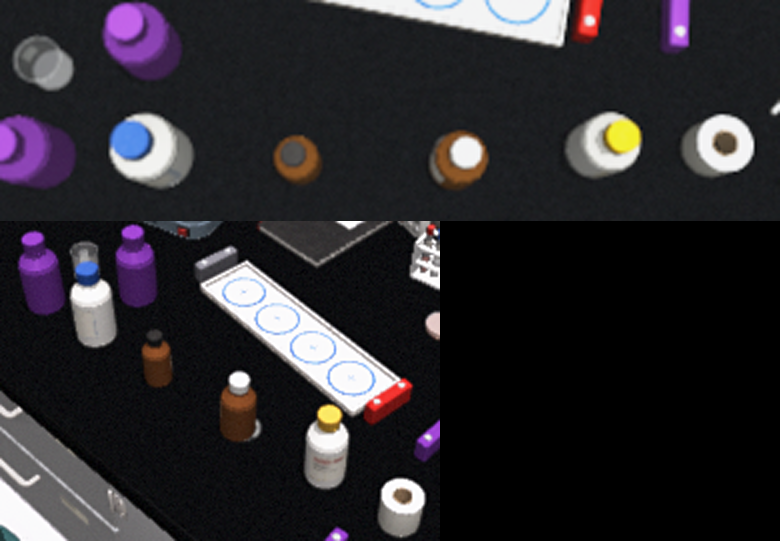

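Crop check: blue, black, white and yellow caps sit in the front row as described. The purple look-alikes are left out, and the red block is at the −y end of the tray. Ring spacing measures 84 mm, as it should.

```bash
cat >> h.py <<'E'
YAW=np.deg2rad(-7.2)  # tool y across the tray
def plan(p,yaw=YAW):
    s=bot.read_state(); R=Rn.from_rotvec(s["tcp_rot"]); M=R.as_matrix()
    d=np.asarray(p)-s["tool_pos"]; cur=np.arctan2(M[1,1],M[0,1])
    turn=-((yaw-cur+np.pi)%(2*np.pi)-np.pi)   # tool z is down
    print("t",round(s["time"],2),"pos",s["tool_pos"].round(4),"shift",(M.T@d).round(4),"turn",round(turn,3),"z",M[:,2].round(3),"F",s["wrist_force"].round(1),"w",round(s["width"],3),"g",round(s["grip_force"],1))
E
python3 - <<'E'
from h import *
T=bot.read_camera("top"); S=bot.read_camera("scene")
dark=lambda h,s,v:(s<70)&(v>32)&(v<110)
a=blob(T["pixels"],dark,(272,240,294,258)); b=blob(S["pixels"],lambda h,s,v:(s<90)&(v>15)&(v<110),(270,212,285,222))
print(a,b,plane(T,*a[0],.085),plane(T,282.3,248.8,.085))
# body bbox centre check at mid body height
print("dye body scene @z.035", plane(S,278.3,231.3,.04), "top", plane(T,284.6,251.8,.05))
X=plane(T,282.3,248.8,.085)
plan([X[0],X[1],.25])
w=bot.read_camera("wrist"); print(w["mtx"],w["R"].round(3).tolist(),w["t"].round(3))
E
```

```text
(array([282.40322581, 248.88709677]), np.int32(62), [279, 245, 8, 9]) (array([276.9625, 216.7875]), np.int32(80), [270, 212, 15, 10]) [0.4211504  0.08174949 0.085     ] [0.42134341 0.0820162  0.085     ]
dye body scene @z.035 [0.41464509 0.06730251 0.04      ] top [0.41836317 0.07838384 0.05      ]
t 0.3 pos [0.2306 0.6341 0.2478] shift [-0.3679 -0.4537 -0.0018] turn 1.348 z [-0.    -0.001 -1.   ] F [-0.6 -0.8  0.2] w 0.999 g 0.0
[[309.70691629   0.         322.29412105]
 [  0.         309.70691629 199.24795797]
 [  0.           0.           1.        ]] [[0.343, 0.939, -0.001], [0.899, -0.328, 0.289], [0.271, -0.1, -0.957]] [-0.674 -0.036  0.38 ]
```

Call:
play_rows(steps=[-0.011,-0.014,0,0.1,-0.037,-0.045,0,0.25,-0.074,-0.091,0,0.4,-0.11,-0.136,0,0.55,-0.147,-0.181,0,0.7,-0.184,-0.227,0.01,0.85,-0.221,-0.272,0.015,1.0,-0.258,-0.318,0.02,1.15,-0.294,-0.363,0.03,1.27,-0.331,-0.408,0.04,1.348], jaw=60, grip_force=40)

```text
time: 1.6
tool_pos: [0.4028, 0.1361, 0.2086]
tcp_rot: [2.359, 2.074, 0.003]
wrist_force: [0.1, -0.5, 0.4]
width: 0.763
grip_force: 0.0
```

```bash
python3 - <<'E'
from h import *
plan([.4213,.082,.18])
E
```

```text
t 1.6 pos [0.4028 0.1361 0.2086] shift [-0.0513  0.0252  0.0286] turn -0.003 z [ 0.002  0.    -1.   ] F [ 0.1 -0.5  0.4] w 0.763 g 0.0
```

Call:
play_rows(steps=[-0.02,0.01,0.01,0,-0.042,0.02,0.022,0,-0.051,0.025,0.028,0,-0.051,0.025,0.028,0])

```text
time: 2.1
tool_pos: [0.4205, 0.0839, 0.18]
tcp_rot: [-2.358, -2.075, 0.001]
wrist_force: [0.0, -1.1, 0.6]
width: 0.766
grip_force: 0.0
```

```bash
cat >> h.py <<'E'
def fproj(c,X):
    x=c["R"]@np.asarray(X)+c["t"]; r=np.hypot(x[0],x[1]); th=np.arctan2(r,x[2]); k=c["mtx"]
    return np.array([k[0,2]+k[0,0]*th*x[0]/r,k[1,2]+k[1,1]*th*x[1]/r])
def fplane(c,u,v,z):
    k=c["mtx"]; a,b=(u-k[0,2])/k[0,0],(v-k[1,2])/k[1,1]; th=np.hypot(a,b)
    d=c["R"].T@np.array([np.sin(th)*a/th,np.sin(th)*b/th,np.cos(th)]); o=-c["R"].T@c["t"]
    return o+d*(z-o[2])/d[2]
E
python3 - <<'E'
from h import *
plan([.4213,.082,.086])
w=bot.read_camera("wrist"); im=w["pixels"].copy(); cv2.imwrite("pics/w1raw.png",im)
for X in ([.4213,.082,.09],[.4213,.082,0]): p=fproj(w,X); print(p); cv2.drawMarker(im,tuple(int(round(q)) for q in p),(0,255,0),0,12)
cv2.imwrite("pics/w1.png",im)
E
```

```text
t 2.1 pos [0.4205 0.0839 0.18  ] shift [-0.0018  0.0011  0.094 ] turn -0.002 z [-0.001  0.    -1.   ] F [ 0.  -1.1  0.6] w 0.766 g 0.0
[324.86505168 212.99496546]
[324.21790549 183.56137568]
```

View pics/w1.png

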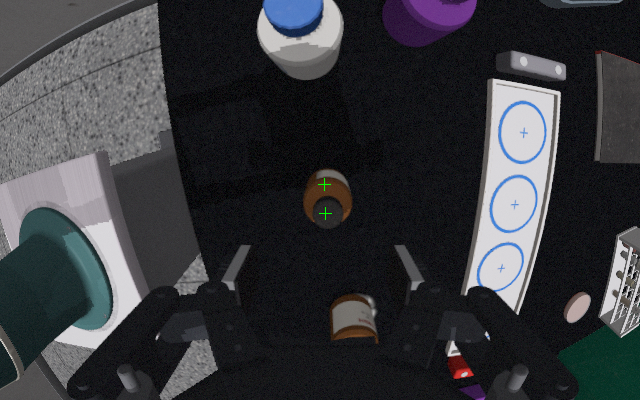

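The wrist view shows the dye cap at (328,212), against a predicted (325,213). They agree to about 2 mm, so I go down.

Call:
play_rows(steps=[-0.001,0.001,0.02,0,-0.002,0.002,0.045,0,-0.002,0.002,0.07,0,-0.002,0.002,0.086,0,-0.002,0.002,0.093,0,-0.002,0.002,0.093,0])

```text
time: 2.9
tool_pos: [0.4225, 0.0821, 0.0873]
tcp_rot: [-2.356, -2.078, 0.0]
wrist_force: [0.5, 0.7, -0.3]
width: 0.761
grip_force: 0.0
```

Call:
play_rows(steps=[0,0,0,0,0,0,0,0,0,0,0,0,0,0,0,0,0,0,0,0,0,0,0,0], jaw=255)

```text
time: 3.65
tool_pos: [0.4233, 0.0819, 0.0881]
tcp_rot: [2.356, 2.076, 0.002]
wrist_force: [-0.1, -0.1, 5.2]
width: 0.253
grip_force: 39.3
```

```bash
python3 - <<'E'
from h import *
plan([.648,.1181,.15])
w=bot.read_camera("wrist"); cv2.imwrite("pics/w2.png",w["pixels"])
E
```

```text
t 3.65 pos [0.4233 0.0819 0.0881] shift [ 0.0642  0.2185 -0.0615] turn -0.0 z [ 0.002  0.    -1.   ] F [-0.1 -0.1  5.2] w 0.253 g 39.3
```

View pics/w2.png

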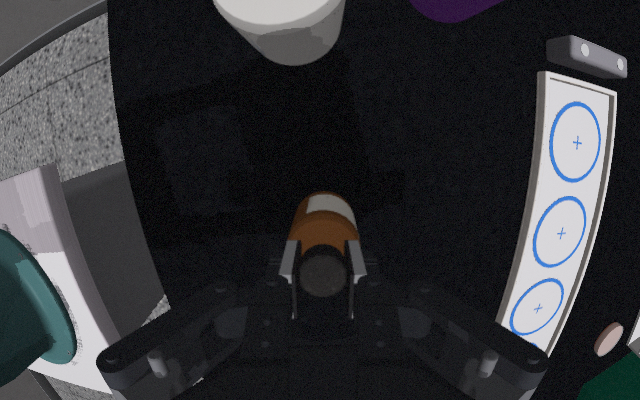

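The dye cap is held between the pads at (323,275). Lift and carry to the mark.

Call:
play_rows(steps=[0,0,-0.01,0,0,0,-0.03,0,0.004,0.01,-0.05,0,0.012,0.035,-0.06,0,0.022,0.07,-0.06,0,0.033,0.11,-0.06,0,0.044,0.15,-0.06,0,0.054,0.185,-0.06,0,0.061,0.208,-0.06,0,0.064,0.218,-0.06,0])

```text
time: 4.95
tool_pos: [0.6473, 0.118, 0.1468]
tcp_rot: [-2.357, -2.077, 0.001]
wrist_force: [0.7, -0.6, -0.7]
width: 0.254
grip_force: 39.3
```

```bash
python3 - <<'E'
from h import *
plan([.648,.1181,.095])
T=bot.read_camera("top"); cv2.imwrite("pics/t2.png",T["pixels"])
E
```

```text
t 4.95 pos [0.6473 0.118  0.1468] shift [0.0002 0.0007 0.0518] turn -0.0 z [-0.001 -0.    -1.   ] F [ 0.7 -0.6 -0.7] w 0.254 g 39.3
```

Call:
play_rows(steps=[0,0,0.01,0,0,0.001,0.025,0,0,0.001,0.037,0,0,0.001,0.045,0,0,0.001,0.05,0,0,0.001,0.052,0,0,0.001,0.052,0])

```text
time: 5.88
tool_pos: [0.648, 0.1178, 0.0955]
tcp_rot: [2.357, 2.077, 0.001]
wrist_force: [0.3, -0.0, -1.2]
width: 0.251
grip_force: 39.3
```

Call:
play_rows(steps=[0,0,0,0,0,0,0,0,0,0,0,0,0,0,0,0], jaw=60)

```text
time: 6.38
tool_pos: [0.6479, 0.1178, 0.0955]
tcp_rot: [2.357, 2.077, 0.0]
wrist_force: [-0.4, 0.0, -0.1]
width: 0.763
grip_force: 0.0
```

```bash
python3 - <<'E'
from h import *
plan([.4325,-.077,.19])
E
```

```text
t 6.38 pos [0.6479 0.1178 0.0955] shift [-0.2203 -0.1891 -0.0946] turn -0.0 z [ 0.  0. -1.] F [-0.4  0.  -0.1] w 0.763 g 0.0
```

Call:
play_rows(steps=[0,0,-0.02,0,0,0,-0.06,0,-0.01,-0.01,-0.095,0,-0.04,-0.035,-0.095,0,-0.08,-0.07,-0.095,0,-0.12,-0.105,-0.095,0,-0.16,-0.14,-0.095,0,-0.195,-0.168,-0.095,0,-0.22,-0.189,-0.095,0,-0.22,-0.189,-0.095,0])

```text
time: 7.62
tool_pos: [0.4317, -0.0778, 0.1917]
tcp_rot: [2.358, 2.073, 0.002]
wrist_force: [-0.4, 0.4, 0.1]
width: 0.766
grip_force: 0.0
```

```bash
python3 - <<'E'
from h import *
w=bot.read_camera("wrist"); T=bot.read_camera("top")
p=fproj(w,[.4325,-.077,.104]).round().astype(int); print(p)
a=blob(w["pixels"],lambda h,s,v:(s<50)&(v>120),(p[0]-30,p[1]-30,p[0]+30,p[1]+30)); print(a,fplane(w,*a[0],.102))
cv2.imwrite("pics/w3.png",w["pixels"][100:300,200:440]); cv2.imwrite("pics/t3.png",T["pixels"])
o=np.zeros((400,640,3),np.uint8); o[:]=0
o[:200,:240]=w["pixels"][100:300,200:440]; o[200:,:400]=cv2.resize(T["pixels"][140:240,230:430],None,fx=2,fy=2); cv2.imwrite("pics/c3.png",o)
plan([.4325,-.077,.101])
E
```

```text
[324 210]
(array([325.48543689, 210.96796117]), np.int32(1030), [307, 193, 38, 36]) [ 0.43341859 -0.07819316  0.102     ]
t 7.72 pos [ 0.4334 -0.0768  0.1917] shift [-0.0003 -0.0012  0.0907] turn -0.001 z [ 0.003 -0.    -1.   ] F [-0.4 -0.2 -0.2] w 0.766 g 0.0
```

View pics/c3.png

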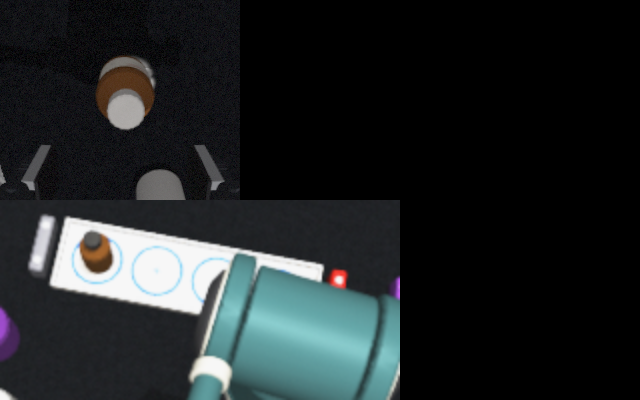

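The dye bottle stands inside the grey-end ring (top crop (97,255)). The standard's cap is under the gripper at the expected place, (325,211) in the wrist view.

Call:
play_rows(steps=[-0.001,0,0.02,0,-0.001,0,0.045,0,-0.001,0,0.068,0,-0.001,0,0.083,0,-0.001,0,0.09,0,-0.001,0,0.09,0])

```text
time: 8.48
tool_pos: [0.4327, -0.0775, 0.1002]
tcp_rot: [-2.356, -2.077, 0.0]
wrist_force: [0.2, -0.4, 0.3]
width: 0.764
grip_force: 0.0
```

Call:
play_rows(steps=[0,0,0,0,0,0,0,0,0,0,0,0,0,0,0,0,0,0,0,0,0,0,0,0], jaw=255)

```text
time: 9.22
tool_pos: [0.4333, -0.0779, 0.1012]
tcp_rot: [2.356, 2.076, 0.001]
wrist_force: [-1.4, 0.1, 6.2]
width: 0.308
grip_force: 39.5
```

```bash
python3 - <<'E'
from h import *
plan([.6377,.0349,.16])
E
```

```text
t 9.22 pos [ 0.4333 -0.0779  0.1012] shift [ 0.1376  0.1887 -0.0585] turn -0.0 z [ 0.002 -0.    -1.   ] F [-1.4  0.1  6.2] w 0.308 g 39.5
```

Call:
play_rows(steps=[0,0,-0.01,0,0,0,-0.03,0,0.007,0.009,-0.05,0,0.024,0.032,-0.06,0,0.046,0.063,-0.06,0,0.071,0.097,-0.06,0,0.096,0.131,-0.06,0,0.117,0.16,-0.06,0,0.132,0.181,-0.06,0,0.138,0.189,-0.06,0])

```text
time: 10.48
tool_pos: [0.6378, 0.0361, 0.1597]
tcp_rot: [-2.355, -2.078, 0.001]
wrist_force: [0.5, 0.0, -1.9]
width: 0.304
grip_force: 39.8
```

```bash
python3 - <<'E'
from h import *
plan([.6377,.0349,.108])
E
```

```text
t 10.47 pos [0.6378 0.0361 0.1597] shift [-0.0012  0.0001  0.0517] turn 0.001 z [-0.001 -0.    -1.   ] F [ 0.5  0.  -1.9] w 0.304 g 39.8
```

Call:
play_rows(steps=[0,0,0.01,0,-0.001,0,0.025,0,-0.001,0,0.037,0,-0.001,0,0.045,0,-0.001,0,0.05,0,-0.001,0,0.052,0,-0.001,0,0.052,0])

```text
time: 11.35
tool_pos: [0.6374, 0.0345, 0.1085]
tcp_rot: [2.357, 2.077, 0.001]
wrist_force: [-0.9, 0.1, -2.9]
width: 0.309
grip_force: 39.8
```

Call:
play_rows(steps=[0,0,0,0,0,0,0,0,0,0,0,0,0,0,0,0], jaw=60)

```text
time: 11.85
tool_pos: [0.6374, 0.0345, 0.1085]
tcp_rot: [2.357, 2.077, 0.001]
wrist_force: [0.7, -0.4, 0.0]
width: 0.766
grip_force: 0.0
```

```bash
python3 - <<'E'
from h import *
plan([.4555,-.216,.21])
E
```

```text
t 11.85 pos [0.6374 0.0345 0.1085] shift [-0.2713 -0.1489 -0.1015] turn -0.0 z [ 0. -0. -1.] F [ 0.7 -0.4  0. ] w 0.766 g 0.0
```

Call:
play_rows(steps=[0,0,-0.02,0,0,0,-0.06,0,-0.015,-0.008,-0.1,0,-0.05,-0.027,-0.101,0,-0.1,-0.055,-0.101,0,-0.15,-0.082,-0.101,0,-0.2,-0.11,-0.101,0,-0.245,-0.135,-0.101,0,-0.271,-0.149,-0.101,0,-0.271,-0.149,-0.101,0])

```text
time: 13.1
tool_pos: [0.4547, -0.2173, 0.2109]
tcp_rot: [2.359, 2.072, 0.001]
wrist_force: [0.7, 0.3, -0.3]
width: 0.764
grip_force: 0.0
```

```bash
python3 - <<'E'
from h import *
w=bot.read_camera("wrist"); T=bot.read_camera("top")
p=fproj(w,[.4555,-.216,.124]).round().astype(int); print(p)
a=blob(w["pixels"],yellow,(p[0]-40,p[1]-40,p[0]+40,p[1]+40)); print(a,fplane(w,*a[0],.122))
cv2.imwrite("pics/t4.png",T["pixels"])
o=np.zeros((400,640,3),np.uint8)
o[:200,:240]=w["pixels"][100:300,200:440]; o[200:,:400]=cv2.resize(T["pixels"][140:240,230:430],None,fx=2,fy=2); cv2.imwrite("pics/c4.png",o)
plan([.4555,-.216,.119])
E
```

```text
[324 210]
(array([322.88341781, 207.80811007]), np.int32(1381), [303, 186, 40, 44]) [ 0.45484182 -0.21478179  0.122     ]
t 13.2 pos [ 0.4558 -0.2158  0.2105] shift [-0.0003 -0.0005  0.0915] turn -0.001 z [ 0.002 -0.    -1.   ] F [ 0.4 -0.3  0.9] w 0.763 g 0.0
```

View pics/c4.png

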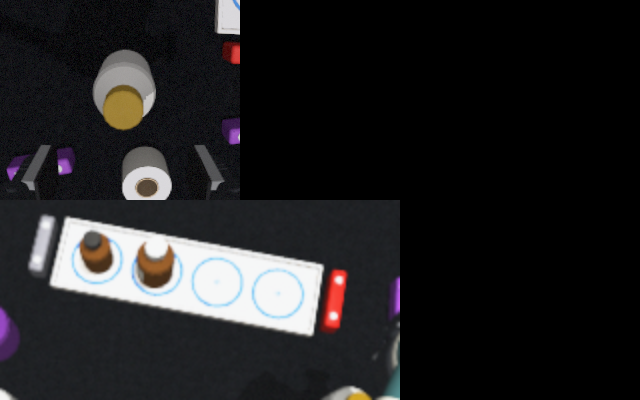

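Dye and standard both stand in their rings, and acid's cap is centred below the gripper.

Call:
play_rows(steps=[0,0,0.02,0,0,0,0.045,0,0,0,0.068,0,0,0,0.084,0,0,0,0.091,0,0,0,0.091,0])

```text
time: 13.95
tool_pos: [0.4555, -0.2154, 0.1182]
tcp_rot: [-2.356, -2.077, 0.0]
wrist_force: [-0.4, -0.2, -0.2]
width: 0.766
grip_force: 0.0
```

Call:
play_rows(steps=[0,0,0,0,0,0,0,0,0,0,0,0,0,0,0,0,0,0,0,0,0,0,0,0], jaw=255)

```text
time: 14.7
tool_pos: [0.4561, -0.2162, 0.1194]
tcp_rot: [2.356, 2.076, 0.001]
wrist_force: [-1.1, -0.3, 6.6]
width: 0.341
grip_force: 39.7
```

```bash
python3 - <<'E'
from h import *
plan([.6269,-.0488,.18])
E
```

```text
t 14.7 pos [ 0.4561 -0.2162  0.1194] shift [ 0.1875  0.1485 -0.0605] turn -0.001 z [ 0.002 -0.001 -1.   ] F [-1.1 -0.3  6.6] w 0.341 g 39.7
```

Call:
play_rows(steps=[0,0,-0.01,0,0,0,-0.03,0,0.009,0.007,-0.05,0,0.032,0.025,-0.06,0,0.063,0.05,-0.06,0,0.096,0.076,-0.06,0,0.13,0.103,-0.06,0,0.159,0.126,-0.06,0,0.18,0.143,-0.06,0,0.1875,0.1485,-0.06,0])

```text
time: 15.95
tool_pos: [0.6264, -0.0471, 0.1777]
tcp_rot: [-2.354, -2.078, 0.002]
wrist_force: [-1.1, 0.2, -2.3]
width: 0.341
grip_force: 39.8
```

```bash
python3 - <<'E'
from h import *
plan([.6269,-.0488,.126])
E
```

```text
t 15.95 pos [ 0.6264 -0.0471  0.1777] shift [-0.0016  0.0007  0.0517] turn 0.001 z [-0.001  0.    -1.   ] F [-1.1  0.2 -2.3] w 0.341 g 39.8
```

Call:
play_rows(steps=[0,0,0.01,0,-0.001,0,0.025,0,-0.001,0.001,0.037,0,-0.001,0.001,0.045,0,-0.001,0.001,0.05,0,-0.001,0.001,0.052,0,-0.001,0.001,0.052,0])

```text
time: 16.82
tool_pos: [0.6273, -0.0495, 0.1265]
tcp_rot: [2.357, 2.077, 0.0]
wrist_force: [0.3, -0.5, -1.9]
width: 0.34
grip_force: 39.9
```

Call:
play_rows(steps=[0,0,0,0,0,0,0,0,0,0,0,0,0,0,0,0], jaw=60)

```text
time: 17.32
tool_pos: [0.6272, -0.0494, 0.1265]
tcp_rot: [2.357, 2.077, 0.0]
wrist_force: [0.3, 0.7, -0.5]
width: 0.765
grip_force: 0.0
```

```bash
python3 - <<'E'
from h import *
plan([.42,.224,.22])
E
```

```text
t 17.32 pos [ 0.6272 -0.0494  0.1265] shift [ 0.2452 -0.2399 -0.0936] turn -0.0 z [ 0. -0. -1.] F [ 0.3  0.7 -0.5] w 0.765 g 0.0
```

Call:
play_rows(steps=[0,0,-0.025,0,0,0,-0.07,0,0.012,-0.012,-0.094,0,0.045,-0.044,-0.094,0,0.083,-0.081,-0.094,0,0.123,-0.12,-0.094,0,0.163,-0.16,-0.094,0,0.2,-0.196,-0.094,0,0.231,-0.226,-0.094,0,0.245,-0.24,-0.094,0])

```text
time: 18.58
tool_pos: [0.4182, 0.2253, 0.2205]
tcp_rot: [-2.354, -2.08, -0.001]
wrist_force: [0.4, -0.0, 0.0]
width: 0.763
grip_force: 0.0
```

```bash
python3 - <<'E'
from h import *
w=bot.read_camera("wrist"); T=bot.read_camera("top")
p=fproj(w,[.42,.224,.134]).round().astype(int); print(p)
a=blob(w["pixels"],blue,(p[0]-40,p[1]-40,p[0]+40,p[1]+40)); print(a,fplane(w,*a[0],.132))
o=np.zeros((400,640,3),np.uint8)
o[:200,:240]=w["pixels"][100:300,200:440]; o[200:,:400]=cv2.resize(T["pixels"][140:240,230:430],None,fx=2,fy=2); cv2.imwrite("pics/c5.png",o)
plan([.42,.224,.129])
E
```

```text
[326 214]
(array([326.21656051, 213.45338738]), np.int32(1727), [305, 189, 43, 49]) [0.42009219 0.22354015 0.132     ]
t 18.68 pos [0.4185 0.2251 0.2204] shift [-0.001   0.0016  0.0914] turn 0.003 z [-0.     0.001 -1.   ] F [-0.3 -0.5  0.4] w 0.764 g 0.0
```

View pics/c5.png

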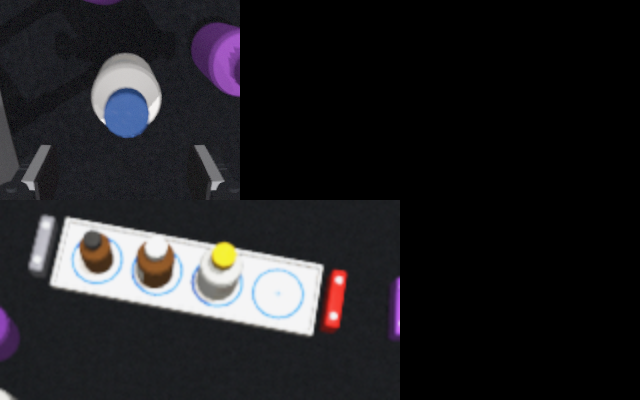

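Three bottles stand in their rings in order, and the blue cap is centred under the gripper. The purple bottle to the right clears the fingers at neck height.

Call:
play_rows(steps=[0,0,0.02,0,-0.001,0.001,0.045,0,-0.001,0.001,0.068,0,-0.001,0.001,0.084,0,-0.001,0.001,0.091,0,-0.001,0.001,0.091,0])

```text
time: 19.42
tool_pos: [0.4207, 0.2224, 0.1291]
tcp_rot: [-2.357, -2.077, 0.001]
wrist_force: [0.1, 0.4, 0.3]
width: 0.764
grip_force: 0.0
```

Call:
play_rows(steps=[0,0,0,0,0,0,0,0,0,0,0,0,0,0,0,0,0,0,0,0,0,0,0,0], jaw=255)

```text
time: 20.18
tool_pos: [0.4216, 0.2231, 0.1305]
tcp_rot: [2.356, 2.077, 0.004]
wrist_force: [-0.1, -0.5, 6.0]
width: 0.386
grip_force: 40.4
```

```bash
python3 - <<'E'
from h import *
plan([.42,-.11,.19]); plan([.6164,-.132,.19])
E
```

```text
t 20.18 pos [0.4216 0.2231 0.1305] shift [-0.3306  0.0404 -0.0599] turn -0.0 z [ 0.002  0.001 -1.   ] F [-0.1 -0.5  6. ] w 0.386 g 40.4
t 20.18 pos [0.4216 0.2231 0.1305] shift [-0.3278  0.238  -0.0595] turn -0.0 z [ 0.002  0.001 -1.   ] F [-0.1 -0.5  6. ] w 0.386 g 40.4
```

Call:
play_rows(steps=[0,0,-0.01,0,0,0,-0.03,0,-0.01,0.001,-0.05,0,-0.04,0.005,-0.06,0,-0.08,0.01,-0.06,0,-0.125,0.015,-0.06,0,-0.17,0.021,-0.06,0,-0.215,0.026,-0.06,0,-0.26,0.032,-0.06,0,-0.3,0.045,-0.06,0])

```text
time: 21.42
tool_pos: [0.4262, -0.0818, 0.1888]
tcp_rot: [-2.356, -2.076, 0.001]
wrist_force: [1.7, 0.7, -2.0]
width: 0.38
grip_force: 40.2
```

```bash
python3 - <<'E'
from h import *
plan([.6164,-.132,.19])
E
```

```text
t 21.43 pos [ 0.4262 -0.0818  0.1888] shift [-0.0258  0.195  -0.0015] turn -0.001 z [-0.002  0.001 -1.   ] F [ 1.7  0.7 -2. ] w 0.38 g 40.2
```

Call:
play_rows(steps=[-0.018,0.015,0,0,-0.022,0.045,0,0,-0.024,0.08,0,0,-0.024,0.115,0,0,-0.024,0.145,0,0,-0.024,0.17,0,0,-0.024,0.182,0,0,-0.024,0.182,0,0])

```text
time: 22.42
tool_pos: [0.6052, -0.1267, 0.1886]
tcp_rot: [-2.355, -2.077, 0.001]
wrist_force: [0.0, -0.3, -2.0]
width: 0.383
grip_force: 40.4
```

```bash
python3 - <<'E'
from h import *
plan([.6164,-.132,.1375])
E
```

```text
t 22.43 pos [ 0.6052 -0.1267  0.1886] shift [-0.0038  0.0118  0.0511] turn 0.0 z [-0.001  0.001 -1.   ] F [ 0.  -0.3 -2. ] w 0.383 g 40.4
```

Call:
play_rows(steps=[-0.002,0.006,0.005,0,-0.004,0.0115,0.02,0,-0.004,0.0115,0.035,0,-0.004,0.0115,0.044,0,-0.004,0.0115,0.049,0,-0.004,0.0115,0.0515,0,-0.004,0.0115,0.0515,0])

```text
time: 23.3
tool_pos: [0.6162, -0.1327, 0.138]
tcp_rot: [2.357, 2.077, 0.0]
wrist_force: [-0.7, -0.5, -1.8]
width: 0.389
grip_force: 40.3
```

```bash
python3 - <<'E'
from h import *
plan([.6164,-.132,.137])
E
```

```text
t 23.3 pos [ 0.6162 -0.1327  0.138 ] shift [0.0007 0.0002 0.001 ] turn -0.0 z [ 0. -0. -1.] F [-0.7 -0.5 -1.8] w 0.389 g 40.3
```

Call:
play_rows(steps=[0,0,0.001,0,0,0,0.001,0])

```text
time: 23.55
tool_pos: [0.6162, -0.1327, 0.1371]
tcp_rot: [2.357, 2.077, 0.001]
wrist_force: [-0.8, 0.2, -2.2]
width: 0.383
grip_force: 40.3
```

Call:
play_rows(steps=[0,0,0,0,0,0,0,0,0,0,0,0,0,0,0,0], jaw=60)

```text
time: 24.05
tool_pos: [0.6162, -0.1327, 0.137]
tcp_rot: [2.357, 2.077, 0.0]
wrist_force: [-0.1, 0.1, -0.2]
width: 0.765
grip_force: 0.0
```

Call:
play_rows(steps=[0,0,-0.02,0,0,0,-0.06,0,0,-0.02,-0.1,0,0,-0.06,-0.11,0,0,-0.1,-0.11,0,0,-0.15,-0.11,0,-0.03,-0.19,-0.11,0,-0.07,-0.22,-0.11,0,-0.11,-0.22,-0.11,0,-0.13,-0.22,-0.11,0])

```text
time: 25.3
tool_pos: [0.3811, -0.2359, 0.2489]
tcp_rot: [2.356, 2.073, 0.001]
wrist_force: [0.4, 0.3, 0.1]
width: 0.762
grip_force: 0.0
```

```bash
python3 - <<'E'
from h import *
T=bot.read_camera("top"); t=T["pixels"]
marks=np.array([[.648,.1181],[.6377,.0349],[.6269,-.0488],[.6164,-.132]])
f=[lambda h,s,v:(s<110)&(v<100),lambda h,s,v:(s<50)&(v>120),yellow,blue]
for m,z,r,fn in zip(marks,(.094,.108,.128,.137),(12,14,15,17),f):
    p=proj(T,[*m,z]).round().astype(int); k=int(r/1000*386/.75)+3
    a=blob(t,fn,(p[0]-k,p[1]-k,p[0]+k,p[1]+k)); print(p,a,(plane(T,*a[0],z)[:2]-m).round(4))
o=cv2.resize(t[130:270,160:470],None,fx=2.5,fy=2.5); cv2.imwrite("pics/t6.png",o)
E
```

```text
[275 158] (array([275.72881356, 159.77966102]), np.int32(59), [272, 156, 9, 9]) [-0.0041 -0.0011]
[308 162] (array([306.94811321, 161.6745283 ]), np.int32(212), [298, 155, 20, 15]) [0.0016 0.0025]
[342 166] (array([341.37209302, 167.15503876]), np.int32(129), [336, 161, 12, 14]) [-0.0031  0.0011]
[377 171] (array([376.69942197, 172.32947977]), np.int32(173), [370, 165, 15, 16]) [-0.003  -0.0003]
```

View pics/t6.png

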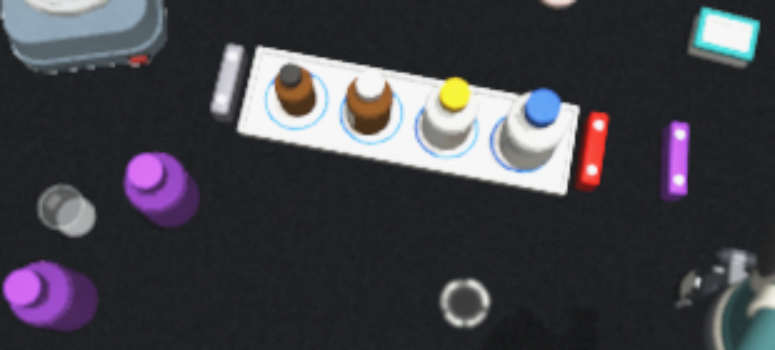

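All four bottles are in order within about 4 mm, and the beaker is unmoved. A pale ring lies where the standard stood, at crop (465,302). The film roll is hidden by the gripper, so I check with the scene camera.

```bash
python3 - <<'E'
from h import *
S=bot.read_camera("scene"); s=S["pixels"]; s0=cv2.imread("pics/scene0.png")
o=np.hstack([cv2.resize(a[150:330,230:430],None,fx=2,fy=2.5,interpolation=cv2.INTER_CUBIC) for a in (s0,s)]); cv2.imwrite("pics/s6.png",o)
for a in (s0,s): print(blob(a,white,(385,283,416,322)))
plan([.6,0,.2])
E
```

```text
(array([401.025, 301.87 ]), np.int32(400), [391, 289, 21, 29])
(array([400.89099526, 302.29146919]), np.int32(422), [391, 289, 22, 29])
t 25.4 pos [ 0.3814 -0.2359  0.2486] shift [0.2621 0.1863 0.0485] turn -0.003 z [ 0.002 -0.002 -1.   ] F [-0.5  0.9  0.4] w 0.761 g 0.0
```

View pics/s6.png

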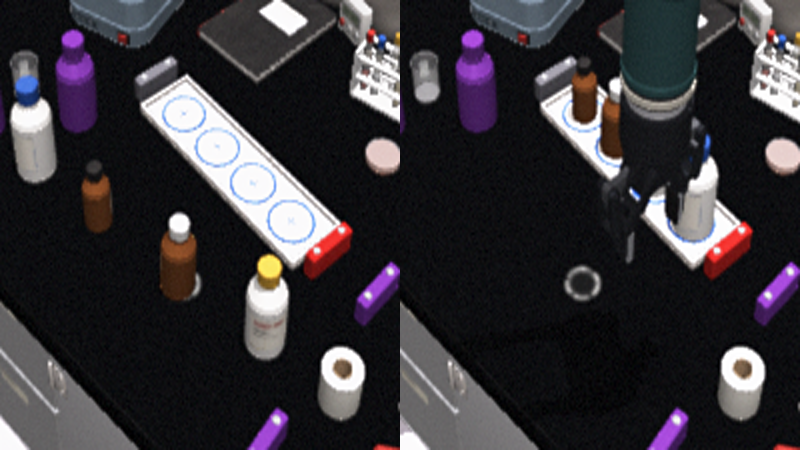

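The film roll is unmoved, the ring is a flat mark on the bench, and the bottles stand upright in the tray. I hand in.

```bash
python3 -c "
from workcell import bot
print(bot.finish_job())"
```

```text
the job is handed in; nothing more can be done
None
```

I lined up all four bottles upright in the tray, tallest at the red block down to shortest at the grey, each within about 4 mm of its mark. The beaker and film roll are where they stood, and I handed the job in at about 25 s; no verdict came back.

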